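# Find the socket that fits the goniometer nut

## Task

Pull open the drawer of the small cabinet, find (you may try them on) which of its three hex sockets properly fits the nut of the mount nearer to the cabinet (the smallest that goes on; a larger one also drops over it but sits loose), and finish holding: that socket pushed fully home and upright on the nut, still gripped in the fingers. At the end the other two sockets stand upright in the drawer, and the spanner, the jars and the nozzle on the bench have not been shoved away.

Things in the scene. Friction and masses are not known exactly. Their poses are not given: they have to be found in the camera images.
- cab_drawer0 (a joint): how far the cabinet's only drawer is open, m: 0 shut, 0.15 at its stop. Slides with light friction (about 1 N) and stays where it is left; about 0.13 or more bares the sockets for a gripper from above
- cab_drawer0_handle (a point): middle of the drawer's bar handle (steel, 11 mm thick, 120 mm long along y, 35 mm in front of the drawer's face, 38 mm below the cabinet's top); x points into the cabinet, the drawer opens along -x. In this frame the drawer's inner floor reaches from x = 56 to 231 mm and y = -137 to 137 mm
- cab_front (a point): middle of the top front edge of the fixed white cabinet, 220 deep, 320 wide, 96 mm tall, one drawer with a grey front; -x to the front. Drawer floor 22 mm above the bench, front board 85 mm, side walls 74 mm. The sockets start in a row some 120 mm behind the handle, about 65 mm apart, a pair of flats within 0.3 rad of facing the front; a steel adapter 32 mm tall stands there too
- socket_small_c (a point): centre of the small hex socket (26 mm above its foot): plain steel hexagonal tube, upright, 52 mm tall, 32 mm across outer flats, hexagonal bore 24 mm across flats, 30 mm deep, opening downwards, its flats parallel to the outer ones; top closed, with a dark square mark. Starts mouth down in the drawer. z up, x square to a pair of flats (flats every 60 degrees)
- socket_middle_c (a point): centre of the middle hex socket (26 mm above its foot): plain steel hexagonal tube, upright, 52 mm tall, 37 mm across outer flats, hexagonal bore 29 mm across flats, 30 mm deep, opening downwards, its flats parallel to the outer ones; top closed, with a dark square mark. Starts mouth down in the drawer. z up, x square to a pair of flats (flats every 60 degrees)
- socket_large_c (a point): centre of the large hex socket (26 mm above its foot): plain steel hexagonal tube, upright, 52 mm tall, 42 mm across outer flats, hexagonal bore 34 mm across flats, 30 mm deep, opening downwards, its flats parallel to the outer ones; top closed, with a dark square mark. Starts mouth down in the drawer. z up, x square to a pair of flats (flats every 60 degrees)
- nut_a (a point): mount A: centre of the mount's shoulder, at the foot of its hex nut; z up, x square to a pair of the nut's flats (every 60 degrees). The nut is 16 mm tall, with a 5 mm tapered hexagonal lead-in and a 5 mm stud end (12 mm across) on top; it cannot turn. It is 21 or 26 mm across flats (not told which; A and B differ in this)
- nut_b (a point): mount B: centre of the mount's shoulder, at the foot of its hex nut; z up, x square to a pair of the nut's flats (every 60 degrees). The nut is 16 mm tall, with a 5 mm tapered hexagonal lead-in and a 5 mm stud end (12 mm across) on top; it cannot turn. It is 21 or 26 mm across flats (not told which; A and B differ in this)
- mount_a: mount A, fixed to the bench: white disc 124 mm across, 14 mm high, on it an aluminium cone with a flat shoulder 60 mm across at 50 mm height and the nut. The mount to work on, A or B, is the one nearer to the cabinet (the left of the two seen from the robot, y above -0.3); the other, at y below -0.4, is a spare. Origin: underside centre
- mount_b: mount B, fixed to the bench: white disc 124 mm across, 14 mm high, on it an aluminium cone with a flat shoulder 60 mm across at 50 mm height and the nut. The mount to work on, A or B, is the one nearer to the cabinet (the left of the two seen from the robot, y above -0.3); the other, at y below -0.4, is a spare. Origin: underside centre
- wrench: open spanner lying on the bench; bystander, origin at its underside
- vial: small amber glass jar 50 mm tall, 32 mm across; bystander, origin at its underside
- grease: white jar 60 mm tall, 52 mm across; bystander, origin at its underside
- nozzle: pointed aluminium nozzle standing on the bench, 70 mm tall, 40 mm across; bystander, origin at its underside
There are look-alikes about, which are no part of the job. What is shaped like the mount_a but pink is not meant.

How it is judged (in metres and radians):
On the way:
1. the drawer is pulled open by at least 90 mm (value of joint cab_drawer0 above 0.09 m), for 0.2 s.
At the end, for the whole second after the job is handed in: The right socket (bore 3 mm over the nut) is on its nut within 3 mm of the axis and 3 mm of fully home, upright within 0.06 rad, at rest, gripped with over 2 N; the other two stand on the drawer floor, upright within 0.12 rad (((world y of nut_a above -0.34 m and horizontal distance between socket_small_c and nut_a below 0.003 m and z of socket_small_c in the frame of nut_a below 0.029 m and angle between socket_small_c's own z axis and vertical below 0.06 rad and contact force between the fingers and socket_small above 2 N and linear speed of socket_small below 0.02 m/s and x of socket_middle_c in the frame of cab_drawer0_handle between 0.05 and 0.24 m and y of socket_middle_c in the frame of cab_drawer0_handle between -0.14 and 0.14 m and height (world z) of socket_middle_c between 0.042 and 0.054 m and angle between each of socket_middle_c, socket_large_c's own z axis and vertical below 0.12 rad and x of socket_large_c in the frame of cab_drawer0_handle between 0.05 and 0.24 m and y of socket_large_c in the frame of cab_drawer0_handle between -0.14 and 0.14 m and height (world z) of socket_large_c between 0.042 and 0.054 m) or (world y of nut_b above -0.34 m and horizontal distance between socket_middle_c and nut_b below 0.003 m and z of socket_middle_c in the frame of nut_b below 0.029 m and angle between socket_middle_c's own z axis and vertical below 0.06 rad and contact force between the fingers and socket_middle above 2 N and linear speed of socket_middle below 0.02 m/s and x of socket_small_c in the frame of cab_drawer0_handle between 0.05 and 0.24 m and y of socket_small_c in the frame of cab_drawer0_handle between -0.14 and 0.14 m and height (world z) of socket_small_c between 0.042 and 0.054 m and angle between each of socket_small_c, socket_large_c's own z axis and vertical below 0.12 rad and x of socket_large_c in the frame of cab_drawer0_handle between 0.05 and 0.24 m and y of socket_large_c in the frame of cab_drawer0_handle between -0.14 and 0.14 m and height (world z) of socket_large_c between 0.042 and 0.054 m))); the arm keeps its last pose, push and grip.
It fails at once if the wrench on the bench is shoved more than 40 mm (distance of wrench from where it was at the start of the episode above 0.04 m).
It fails at once if the vial on the bench is shoved more than 40 mm (distance of vial from where it was at the start of the episode above 0.04 m).
It fails at once if the grease on the bench is shoved more than 40 mm (distance of grease from where it was at the start of the episode above 0.04 m).
It fails at once if the nozzle on the bench is shoved more than 40 mm (distance of nozzle from where it was at the start of the episode above 0.04 m).
It also fails if it takes over 72 s, if anything falls off the work surface, if the arm or the gripper's body presses on something with over 40 N, if the wrist force passes 120 N, or if a joint passes its speed limit or range.

## Robot

A 6-joint arm with a two-finger parallel gripper is mounted at the origin on the work surface. World frame = base frame: x ahead of the robot, y to its left, z up, the work surface at z = 0. Lengths are in m, angles in degrees, forces in N, time in s.
With the tool pointing down it reaches from about 0.4 to 0.825 m from the base axis. Payload 7 kg.
Tool frame: the origin (TCP) lies between the finger pads; the fingertips stand 19 mm ahead of it and the grasp point (between the pads) is the TCP; z points along the fingers, y is the line along which they close (so a half turn about z gives the same grasp; the last joint's range is limited). The gripper opens to 88 mm and grips with 3 to 60 N. Pads are 19 mm wide; open, the fingers measure 130 mm over their backs; the gripper's body (78 mm by 193 mm) begins 47 mm behind the grasp point.
Start: joints at [81.137, 20.546, 0.682, 0, -70.136, -16.507], TCP at [0.289, 0.61, 0.246] pointing down, gripper open.
Joint ranges: [-176.03, 176.03], [-82.01, 121.73], [-58.28, 71.71], [-173.87, 95.51], [-174.79, -0.11], [-173.66, 173.66]. Speed limits (degrees/s): [136.94, 136.94, 172.46, 180, 180, 180].

## Interface

Orientations are given as [roll, pitch, yaw] about the fixed x, y, z axes, in that order (R = Rz(yaw) Ry(pitch) Rx(roll)).
In Python, from plant import r gives the robot as it stands. The module is installed in compiled form; this text tells all that it offers.
- The arm moves only by the shell command python3 -m pendant 'ROWS' [OPENING] [FORCE]. ROWS is JSON, a list of rows, each a list of 6 numbers: the shift along the tool's x, y, z in mm, then the turn, a rotation vector about the tool's x, y, z in rad. In form: [[tx, ty, tz, wx, wy, wz], ...]. A call has 1 to 20 rows; each row is the pose to reach, as a shift and turn from the pose commanded when the call began, along the tool's axes at that moment; what a row does not reach only later rows make up. A row lasts 1/8 s, in which the tool goes at most 62.5 mm and 10.7 degrees, less where a joint would pass 70% of its speed; a pose out of reach is approached as far as the arm can. A call with a gripper value outside its range is refused whole. OPENING is the finger opening in mm, from 0 to 87.6, set as the call begins (- or left out, the last holds). The fingers move at their own pace and stop on an object; FORCE is the grip in N (left out, the last holds). Time passes only in rows, so rows that repeat a pose let the fingers close. It gives the time, the measured TCP pose, the force, the opening and the grip force at its end, in the units of the state.
- r.get_state(): the state, without advancing time (a new reading comes with each control period).
- r.capture(name): name is "scene" or "top"; returns the picture (400x640x3 uint8, red, green, blue); there is no depth.
- r.camera_params(name): a dict with "mtx" (3x3 intrinsics, pixels), "distortion" ([k1, k2, p1, p2, k3] as OpenCV has them; the pictures are not rectified), "rvec" (rotation vector, rad) and "tvec" (3), from world to camera coordinates, as OpenCV has them. Camera axes: x right, y down, z forward; pixel columns grow to the right and rows downward; lengths in m; the calibration is good to about 2 mm. A picture is of the moment at which its call begins. camera_params takes no time and is no camera call.
- r.close_job(): hands the job in; it is judged then, once.
The state is a dict: "time_s": time; "joints": joint angles; "qd": joint speeds; "joint_torque": joint torques, N m; "tcp_pos": TCP position; "eef_rot": TCP orientation; "contact_force": force on the tool from outside, world axes, zero at the start; "moment": the same for the moment, N m; "gripper_width": finger opening in m; "gripper_force": force on a finger pad.
Only numpy, scipy, OpenCV 4.12 (cv2) and the standard library are available. Lean on these libraries where they do the work, as an engineer would, in place of code of your own. Each camera call takes 0.05 s, during which the arm holds its last target. There are 200 camera calls.

## Working session

There is one attempt and no reset: what is moved stays moved. The work goes in short steps, Python scripts to look and compute and a shell command to move; the robot and the scene stay as the last step left them, time stands still between calls to the robot, and variables do not carry over. Pictures are saved under pics/ and viewed, at most 10 in all, crops included, and the job is handed in when it is done.

```bash
mkdir -p pics; cat > h.py <<'E'
import numpy as np, cv2
from plant import r
from scipy.spatial.transform import Rotation as R
def cam(n):
    p=r.camera_params(n); return np.array(p['mtx'],float),np.array(p['distortion'],float),np.array(p['rvec'],float),np.array(p['tvec'],float).reshape(3)
def ray(n,uv):
    K,d,rv,t=cam(n); M=cv2.Rodrigues(rv)[0]
    q=cv2.undistortPoints(np.array(uv,float).reshape(-1,1,2),K,d).reshape(-1,2)
    D=np.c_[q,np.ones(len(q))]@M
    return -M.T@t,D
def onz(n,uv,z):
    c,D=ray(n,uv); return c+D*((z-c[2])/D[:,2])[:,None]
def px(n,P):
    K,d,rv,t=cam(n); return cv2.projectPoints(np.array(P,float).reshape(-1,1,3),rv,t,K,d)[0].reshape(-1,2)
def shot(n,f):
    im=np.ascontiguousarray(r.capture(n)[:,:,::-1]); cv2.imwrite('pics/'+f+'.png',im); return im
def rows(target,yaw=None,pos=None):
    "tool shift in mm from the current commanded (measured) pose to target"
    s=r.get_state(); 
    Rm=R.from_euler('xyz',s['eef_rot'],degrees=True)
    return Rm.inv().apply(np.array(target)-np.array(s['tcp_pos'] if pos is None else pos))*1000
E
python3 - <<'E'
from h import *
a=shot('scene','s0');b=shot('top','t0')
for n in('scene','top'):print(n,ray(n,[[320,200]]))
print(r.get_state())
E
```

```text
scene (array([ 0.90412113, -0.47931238,  0.88485336]), array([[-0.36939869,  0.38850023, -0.84419424]]))
top (array([ 0.43172133, -0.08856463,  1.32392549]), array([[ 0.06504347, -0.03547626, -0.99763462]]))
{'time_s': 0.1, 'joints': array([ 8.11387209e+01,  2.05874875e+01,  6.41012161e-01, -1.80684775e-02,
       -7.01348681e+01, -1.65052710e+01]), 'qd': array([ 0.04128169, -0.03123594,  0.12583814,  0.01222041,  0.01013301,
        0.07325486]), 'joint_torque': array([-1.98749483e-03, -5.84162056e+01,  2.93751651e+01,  7.01559708e+00,
        1.01254944e-02, -4.89086165e-05]), 'tcp_pos': array([0.28904091, 0.60955491, 0.24472865]), 'eef_rot': array([ 1.79917182e+02, -6.82550960e-03, -2.53726970e+01]), 'contact_force': array([-0.93388142, -0.6070406 ,  0.08302037]), 'moment': array([-0.01576998,  0.01044279,  0.0276573 ]), 'gripper_force': 0.0, 'gripper_width': 0.08797878747547967}
```

View pics/s0.png

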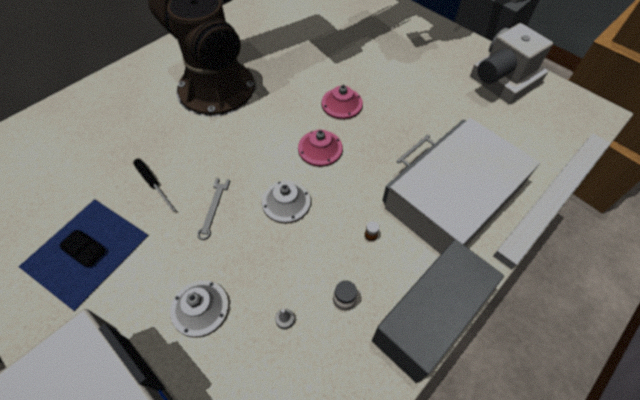

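View pics/t0.png

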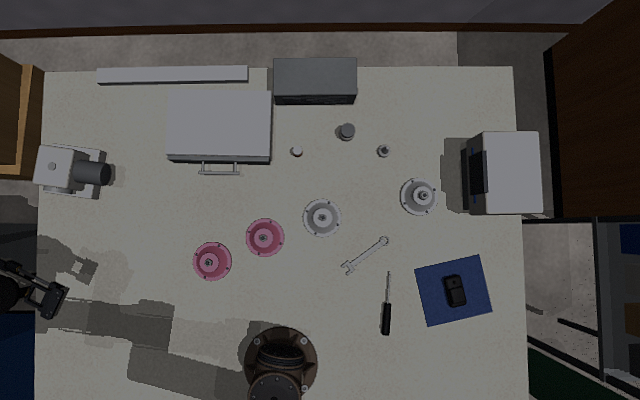

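The scene view shows the two white mounts at (286,200) and (200,306), and the cabinet at (460,185). The top view shows the near mount at (322,217), the spare at (420,196), the cabinet at (219,125) and its handle at (220,170). Next I'll measure them.

```bash
python3 - <<'E'
from h import *
t=cv2.imread('pics/t0.png');s=cv2.imread('pics/s0.png')
print('mount shoulder approx',onz('top',[[322,217],[420,196]],.066), onz('scene',[[286,187],[194,297]],.07))
print('handle',onz('top',[[200,170],[240,171],[220,170]],.058),onz('scene',[[400,158],[430,140]],.058))
print('cab top corners',onz('top',[[167,154],[271,155],[167,90],[271,91]],.096))
print('vial,grease,nozzle',onz('top',[[296,152],[346,132],[383,151]],.03))
print('wrench',onz('top',[[348,270],[385,238]],.0))
A=cv2.resize(t[145:185,180:260],None,fx=5,fy=5,interpolation=2)
B=cv2.resize(t[192:242,282:362],None,fx=5,fy=5,interpolation=2)
C=cv2.resize(s[172:222,246:326],None,fx=5,fy=5,interpolation=2)
D=cv2.resize(s[125:175,380:460],None,fx=5,fy=5,interpolation=2)
A=cv2.copyMakeBorder(A,0,50,0,0,cv2.BORDER_CONSTANT)
cv2.imwrite('pics/c0.png',np.vstack([np.hstack([A,B]),np.hstack([C,D])]))
E
```

```text
mount shoulder approx [[ 0.46103739 -0.13861276  0.066     ]
 [ 0.52184578 -0.44548716  0.066     ]] [[ 0.46345098 -0.13488744  0.07      ]
 [ 0.52712335 -0.45183055  0.07      ]]
handle [[0.61372785 0.24129313 0.058     ]
 [0.60876914 0.11561913 0.058     ]
 [0.61281921 0.17839761 0.058     ]] [[0.60000914 0.13596901 0.058     ]
 [0.61924703 0.2392569  0.058     ]]
cab top corners [[0.65910508 0.33317754 0.096     ]
 [0.65133913 0.01493988 0.096     ]
 [0.86036524 0.33692129 0.096     ]
 [0.85191797 0.01382191 0.096     ]]
vial,grease,nozzle [[ 0.67183607 -0.05993071  0.03      ]
 [ 0.7353578  -0.22240297  0.03      ]
 [ 0.67173175 -0.34069209  0.03      ]]
wrench [[ 0.29054142 -0.22230161  0.        ]
 [ 0.39138783 -0.34486251  0.        ]]
```

View pics/c0.png

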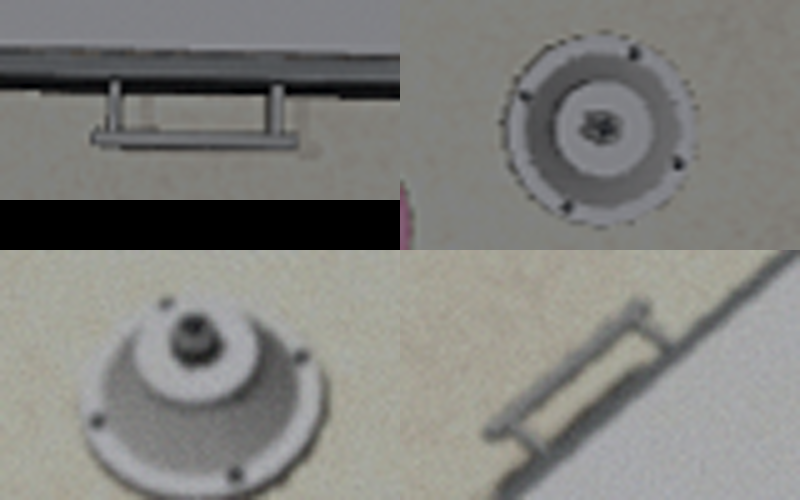

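The crop shows the handle bar from (199,172) to (239,173.5) in the top image. The near nut spans only about 7 px, which suggests 21 mm. I'll confirm that by trying the small socket on it. First, a refined handle position and the approach.

```bash
cat >> h.py <<'E'
def go(p,yaw):
    "print tool-frame shift mm and turn rad to reach p with tool down at yaw"
    s=r.get_state(); Rm=R.from_euler('xyz',s['eef_rot'],degrees=True)
    print('shift',np.round(rows(p),1),'turn',np.round((Rm.inv()*R.from_euler('xyz',[180,0,yaw],degrees=True)).as_rotvec(),3))
E
python3 - <<'E'
from h import *
e=onz('top',[[199,172.3],[239.4,173.5]],.06);print(e,e.mean(0))
f=onz('scene',[[380+490/5,125+(430-250)/5],[380+640/5,125+(307-250)/5]],.06);print(f,f.mean(0))
for g in(e,f):
    d=g[np.argmax(g[:,1])]-g[np.argmin(g[:,1])];print('yaw cab',np.degrees(np.arctan2(-d[0],d[1])))
# disc circle centre of near mount and spare, scene shoulders
m=onz('top',[[282+603/5,192+128/5]],.05);print('shoulder',m)
h=onz('top',np.array([[525,97],[635,53],[678,163],[568,207]])/5+[282-80,192],.014);print('holes mean',h.mean(0),h)
h=onz('scene',np.array([[167,303],[302,356],[97,421],[235,474]])/5+[246,122],.014);print('holes scene',h.mean(0),h)
print('scene shoulder',onz('scene',[[246+196/5,122+352/5]],.05))
E
```

```text
[[0.60622462 0.24385572 0.06      ]
 [0.60063474 0.1171761  0.06      ]] [0.60342968 0.18051591 0.06      ]
[[0.74869702 0.26592752 0.06      ]
 [0.76059745 0.39291093 0.06      ]] [0.75464724 0.32941922 0.06      ]
yaw cab -2.5266015066172725
yaw cab -5.3539182471816575
shoulder [[ 0.45574705 -0.39251184  0.05      ]]
holes mean [ 0.45909883 -0.14161179  0.014     ] [[ 0.48094574 -0.09269446  0.014     ]
 [ 0.50831753 -0.1640474   0.014     ]
 [ 0.43712058 -0.19042721  0.014     ]
 [ 0.41001146 -0.1192781   0.014     ]]
holes scene [ 0.46086352 -0.13706267  0.014     ] [[ 0.41097542 -0.11370721  0.014     ]
 [ 0.48407966 -0.0880335   0.014     ]
 [ 0.43866512 -0.1867051   0.014     ]
 [ 0.50973389 -0.15980486  0.014     ]]
scene shoulder [[ 0.46284556 -0.13872655  0.05      ]]
```

```bash
python3 - <<'E'
from h import *
f=onz('scene',[[398,161],[428,136.4]],.06);print(f,f.mean(0))
d=f[1]-f[0];print('yaw cab',np.degrees(np.arctan2(-d[0],d[1])))
print('shoulder',onz('top',[[322.6,217.6]],.05))
go([.604,.183,.16],-92.5)
E
```

```text
[[0.603113   0.12326208 0.06      ]
 [0.60874553 0.24402381 0.06      ]] [0.60592927 0.18364294 0.06      ]
yaw cab -2.6704388126342264
shoulder [[ 0.45950854 -0.14109521  0.05      ]]
shift [467.3 250.3  85.1] turn [ 1.000e-03 -1.000e-03  1.172e+00]
```

```bash
python3 -m pendant '[[60,30,10,0,0,0.16],[115,60,20,0,0,0.32],[170,90,30,0,0,0.48],[225,120,40,0,0,0.64],[280,150,50,0,0,0.8],[330,180,60,0,0,0.96],[385,205,70,0,0,1.1],[430,230,80,0,0,1.172],[468,251,85,0,0,1.172],[468,251,85,0,0,1.172],[468,251,85,0,0,1.172]]' 20; python3 - <<'E'
from h import *
go([.605,.182,.060],-92.5)
E
```

```text
time_s: 1.48
tcp_pos: [0.6043, 0.1824, 0.1602]
eef_rot: [180.0, -0.0, -92.6]
contact_force: [-0.3, 0.2, 0.3]
gripper_width: 0.0197
gripper_force: 0.0
shift [  0.3  -0.7 100.2] turn [ 0.001 -0.    -0.001]
```

```bash
python3 -m pendant '[[0,-0.5,25,0,0,0],[0,-0.5,50,0,0,0],[0,-0.5,70,0,0,0],[0,-0.5,85,0,0,0],[0,-0.5,92,0,0,0],[0,-0.5,98,0,0,0],[0,-0.5,98,0,0,0]]' 20
```

```text
time_s: 2.35
tcp_pos: [0.605, 0.1826, 0.0625]
eef_rot: [180.0, -0.0, -92.5]
contact_force: [0.0, -0.4, -0.0]
gripper_width: 0.0198
gripper_force: 0.0
```

```bash
python3 -m pendant '[[0,0,0,0,0,0],[0,0,0,0,0,0],[0,0,0,0,0,0],[0,0,0,0,0,0]]' 0 15
```

```text
time_s: 2.85
tcp_pos: [0.6049, 0.1826, 0.0631]
eef_rot: [-180.0, 0.0, -92.5]
contact_force: [-3.7, 0.5, 5.0]
gripper_width: 0.0103
gripper_force: 15.0
```

```bash
python3 -m pendant '[[0,8,0,0,0,0],[0,25,0,0,0,0],[0,45,0,0,0,0],[0,65,0,0,0,0],[0,85,0,0,0,0],[0,105,0,0,0,0],[0,125,0,0,0,0],[0,138,0,0,0,0],[0,145,0,0,0,0],[0,148,0,0,0,0],[0,148,0,0,0,0]]'
```

```text
time_s: 4.22
tcp_pos: [0.456, 0.1881, 0.063]
eef_rot: [180.0, -0.1, -92.5]
contact_force: [-1.0, -4.4, 8.1]
gripper_width: 0.0105
gripper_force: 15.0
```

```bash
python3 -m pendant '[[0,0,0,0,0,0],[0,0,0,0,0,0],[0,0,0,0,0,0]]' 20; python3 -m pendant '[[0,0,-20,0,0,0],[0,0,-50,0,0,0],[0,0,-100,0,0,0],[0,0,-150,0,0,0],[-60,0,-180,0,0,0],[-120,0,-180,0,0,0],[-180,0,-180,0,0,0],[-240,0,-180,0,0,0],[-240,0,-180,0,0,0]]' 60; python3 - <<'E'
from h import *
a=shot('scene','s1');b=shot('top','t1')
P=[[.60,.18,.074]]
c=px('scene',P)[0].astype(int);d=px('top',P)[0].astype(int);print(c,d)
A=cv2.resize(a[c[1]-60:c[1]+60,c[0]-80:c[0]+80],None,fx=5,fy=5,interpolation=2)
B=cv2.resize(b[d[1]-50:d[1]+30,d[0]-65:d[0]+65],None,fx=6,fy=6,interpolation=2)
cv2.imwrite('pics/s1c.png',A);cv2.imwrite('pics/t1c.png',B)
E
```

```text
time_s: 4.6
tcp_pos: [0.4569, 0.189, 0.0624]
eef_rot: [180.0, 0.0, -92.5]
contact_force: [-0.0, 0.6, -0.4]
gripper_width: 0.0195
gripper_force: 0.0
time_s: 5.72
tcp_pos: [0.4672, 0.4323, 0.2406]
eef_rot: [179.9, -0.1, -92.4]
contact_force: [-1.1, -0.3, -0.9]
gripper_width: 0.0599
gripper_force: 0.0
[411 144] [218 173]
```

View pics/s1c.png

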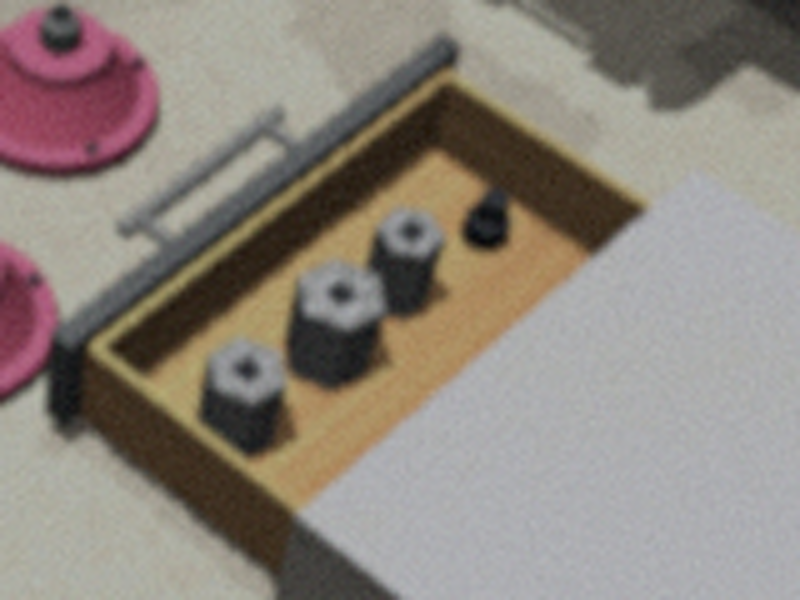

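View pics/t1c.png

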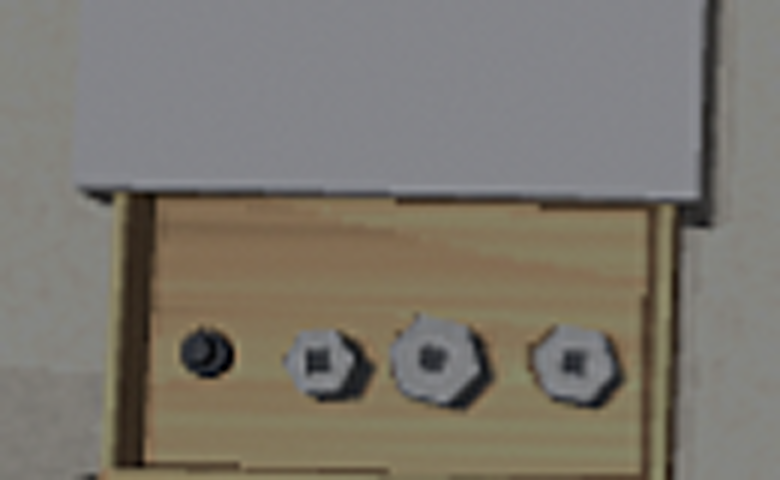

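Both views show the drawer open with an adapter and three sockets. In the top crop the small socket is at (318,362), the large at (432,360) and the middle at (573,363), so the small one is next to the adapter. Next: centres and flat angles.

```bash
cat > sock.py <<'E'
from h import *
def sock(n,im,ox,oy,f,seeds,z=.074):
    # bright grey top face by contour, on an upsampled crop; returns centre, flat angle(deg mod 60)
    g=cv2.cvtColor(im,cv2.COLOR_BGR2HSV).astype(int); out=[]
    for u,v in seeds:
        m=((g[...,1]<60)&(g[...,2]>(115 if n=='top' else 135))).astype(np.uint8)
        k,l,st,_=cv2.connectedComponentsWithStats(m)
        y0,x0=int(v),int(u)
        w=l[y0-30:y0+31,x0-30:x0+31]; w=np.bincount(w[w>0]).argmax()
        c=cv2.findContours((l==w).astype(np.uint8),0,cv2.CHAIN_APPROX_NONE)[0]; c=max(c,key=cv2.contourArea)[:,0,:]
        c=cv2.convexHull(c)[:,0,:]
        P=onz(n,c/f+[ox,oy]+0.5/f-0.5,z)[:,:2]
        a=P; b=np.roll(P,-1,0); cr=a[:,0]*b[:,1]-b[:,0]*a[:,1]
        C=((a+b)*cr[:,None]).sum(0)/(3*cr.sum())
        e=b-a; L=np.hypot(*e.T); th=np.arctan2(e[:,1],e[:,0])+np.pi/2
        ph=np.degrees(np.angle((L*np.exp(6j*th)).sum()))/6
        out.append((C,ph,np.sqrt(abs(cr.sum())/2/.866)*1000)); print(n,np.round(C,4),'flat',round(ph,1),'AF',round(out[-1][2],1))
    return out
E
python3 - <<'E'
from sock import *
sock('top',cv2.imread('pics/t1c.png'),153,123,6,[(318,362),(573,363),(432,360)])
sock('scene',cv2.imread('pics/s1c.png'),331,84,5,[(410,233),(245,370),(340,294)])
# expected from handle at (0.4569,0.189)
E
```

```text
top [0.5719 0.2207] flat 3.7 AF 32.7
top [0.5701 0.0879] flat -12.0 AF 36.1
top [0.5731 0.1605] flat -15.5 AF 42.2
scene [0.5705 0.2237] flat 3.4 AF 29.7
scene [0.5681 0.0918] flat -12.0 AF 35.9
scene [0.5697 0.1631] flat -9.8 AF 38.9
```

```bash
python3 - <<'E'
from h import *
go([.571,.2222,.140],-86.5)
E
```

```text
shift [ 202.1 -112.7  101.6] turn [ 0.001 -0.002 -0.104]
```

```bash
python3 -m pendant '[[50,-28,10,0,0,-0.05],[100,-56,30,0,0,-0.104],[150,-85,60,0.001,-0.002,-0.104],[190,-105,85,0.001,-0.002,-0.104],[202,-112.5,101,0.001,-0.002,-0.104],[202,-112.5,101,0.001,-0.002,-0.104],[202,-112.5,101,0.001,-0.002,-0.104]]' 50; python3 - <<'E'
from h import *
go([.571,.2222,.056],-86.5)
E
```

```text
time_s: 6.7
tcp_pos: [0.5715, 0.2227, 0.1425]
eef_rot: [-179.9, 0.1, -86.5]
contact_force: [0.4, 1.6, 0.5]
gripper_width: 0.0499
gripper_force: 0.0
shift [ 0.7  0.7 86.5] turn [-0.002  0.003 -0.001]
```

```bash
python3 -m pendant '[[0.3,0.4,30,0,0,0],[0.3,0.4,55,0,0,0],[0.3,0.4,72,0,0,0],[0.3,0.4,82,0,0,0],[0.3,0.4,85,0,0,0],[0.3,0.4,85,0,0,0]]' 50; python3 -m pendant '[[0,0,0,0,0,0],[0,0,0,0,0,0],[0,0,0,0,0,0],[0,0,0,0,0,0],[0,0,0,0,0,0],[0,0,0,0,0,0]]' 0 25
```

```text
time_s: 7.45
tcp_pos: [0.5713, 0.2222, 0.057]
eef_rot: [-179.9, 0.1, -86.5]
contact_force: [-0.0, 0.4, -0.1]
gripper_width: 0.0502
gripper_force: 0.0
time_s: 8.2
tcp_pos: [0.5712, 0.222, 0.057]
eef_rot: [-179.9, 0.1, -86.6]
contact_force: [-0.6, -0.6, 5.5]
gripper_width: 0.032
gripper_force: 25.0
```

```bash
python3 -m pendant '[[0,0,-20,0,0,0],[0,0,-45,0,0,0],[0,0,-80,0,0,0],[0,0,-120,0,0,0],[0,0,-123,0,0,0]]'; python3 - <<'E'
from h import *
t=cv2.imread('pics/t1.png');s=cv2.imread('pics/s1.png')
def c(im,n,P):
    x,y=px(n,[P])[0].astype(int); return cv2.resize(im[y-9:y+9,x-12:x+12],None,fx=16,fy=16,interpolation=2)
N=[.4605,-.139,.07];S=[.524,-.448,.07]
o=np.vstack([np.hstack([c(t,'top',N),c(t,'top',S)]),np.hstack([c(s,'scene',N),c(s,'scene',S)])])
o=cv2.convertScaleAbs(o,alpha=1.6); cv2.imwrite('pics/nut.png',o)
E
```

```text
time_s: 8.82
tcp_pos: [0.572, 0.2224, 0.1824]
eef_rot: [-179.7, 0.3, -86.6]
contact_force: [0.6, 0.1, -2.2]
gripper_width: 0.0319
gripper_force: 25.0
```

View pics/nut.png

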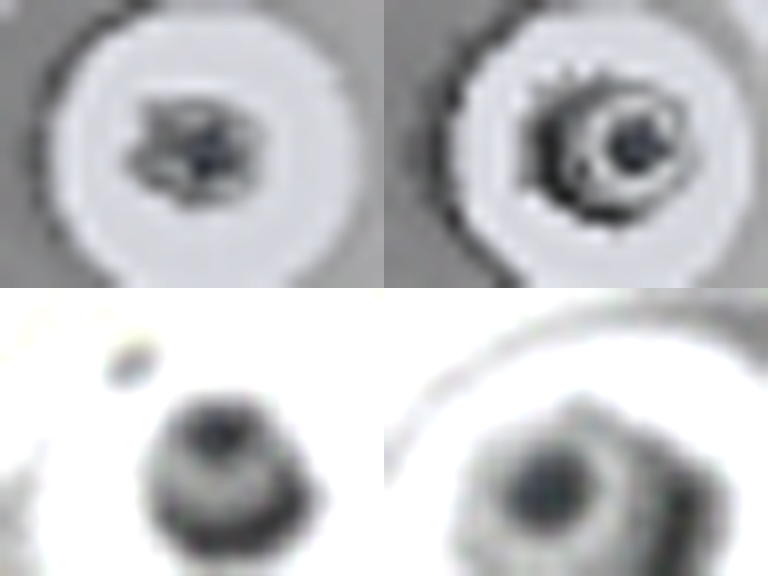

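The near nut (left column) is clearly smaller than the spare, so it is 21 mm and takes the small socket. Its corners point roughly along world y, giving a flat phase of about +5°. Next I'll carry the socket over it.

```bash
python3 - <<'E'
from h import *
t=cv2.imread('pics/t1.png');
for n,th in(('top',125),('scene',150)):
    im=cv2.imread('pics/%s1.png'%n[0]);x,y=px(n,[[.4605,-.139,.05]])[0].astype(int)
    c=cv2.resize(im[y-12:y+13,x-14:x+15],None,fx=8,fy=8,interpolation=2)
    g=cv2.cvtColor(c,cv2.COLOR_BGR2GRAY)
    for q in(th,th+12,th+24):
        cs=cv2.findContours((g>q).astype(np.uint8),0,1)[0];k=max(cs,key=cv2.contourArea)
        P=onz(n,cv2.convexHull(k)[:,0]/8+[x-14,y-12]-.44,.05)[:,:2].astype(np.float32)
        print(n,q,cv2.fitEllipse(P*1000))
go([.4606,-.1396,.150],-85.5)
E
```

```text
top 125 ((460.2237854003906, -140.3966064453125), (57.450843811035156, 57.678123474121094), 177.04331970214844)
top 137 ((460.2001037597656, -115.18132781982422), (3.8592374324798584, 20.398292541503906), 88.50634765625)Traceback (most recent call last):
  File "<stdin>", line 8, in <module>
ValueError: max() iterable argument is empty
```

```bash
python3 - <<'E'
from h import *
go([.461,-.1393,.150],-85.5)
E
```

```text
shift [354.5 132.7  30.1] turn [-0.005  0.004 -0.018]
```

```bash
python3 -m pendant '[[50,18,0,0,0,0],[100,36,0,0,0,-0.018],[150,54,0,-0.005,0.004,-0.018],[200,72,0,-0.005,0.004,-0.018],[250,90,5,-0.005,0.004,-0.018],[300,110,10,-0.005,0.004,-0.018],[340,128,20,-0.005,0.004,-0.018],[354.5,132.7,30,-0.005,0.004,-0.018],[354.5,132.7,30,-0.005,0.004,-0.018],[354.5,132.7,30,-0.005,0.004,-0.018]]'; python3 - <<'E'
from h import *
go([.461,-.1393,.110],-85.5)
a=shot('scene','s2');b=shot('top','t2')
x,y=px('scene',[[.461,-.139,.09]])[0].astype(int);A=cv2.resize(a[y-30:y+30,x-40:x+40],None,fx=8,fy=8,interpolation=2)
cv2.imwrite('pics/s2c.png',A);print(x,y)
E
```

```text
time_s: 10.07
tcp_pos: [0.46, -0.1396, 0.1485]
eef_rot: [179.8, -0.1, -85.5]
contact_force: [0.0, 0.7, -1.7]
gripper_width: 0.032
gripper_force: 25.0
shift [-0.3 -1.2 38.5] turn [ 0.004 -0.002 -0.   ]
283 182
```

View pics/s2c.png

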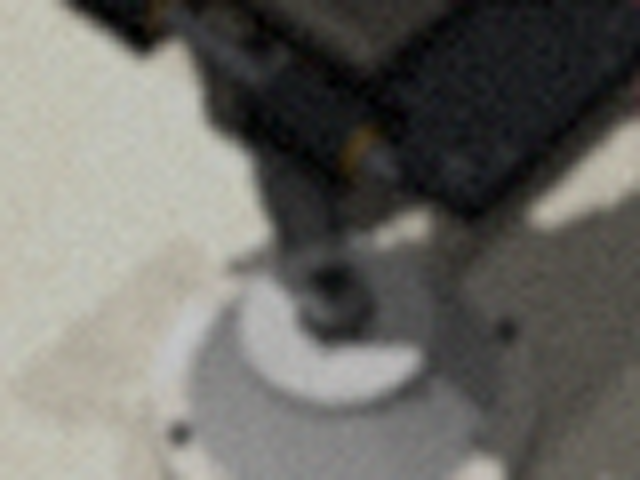

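The socket hangs in the fingers just above the nut, which shows at (335,300) in the crop. I'll lower it gently and watch the force.

```bash
python3 -m pendant '[[0,-1,15,0.003,-0.002,0],[0,-1,30,0.003,-0.002,0],[0,-1,36,0.003,-0.002,0],[0,-1,39,0.003,-0.002,0],[0,-1,42,0.003,-0.002,0],[0,-1,42,0.003,-0.002,0]]'; python3 -m pendant '[[0,0,2,0,0,0],[0,0,4,0,0,0],[0,0,6,0,0,0],[0,0,6,0,0,0]]'
```

```text
time_s: 10.92
tcp_pos: [0.4606, -0.1401, 0.1069]
eef_rot: [180.0, -0.0, -85.5]
contact_force: [-0.3, 0.9, -2.5]
gripper_width: 0.032
gripper_force: 25.0
time_s: 11.42
tcp_pos: [0.4607, -0.1399, 0.101]
eef_rot: [180.0, 0.0, -85.5]
contact_force: [-0.4, 2.2, 3.6]
gripper_width: 0.0315
gripper_force: 25.0
```

```bash
python3 -m pendant '[[0,0,1,0,0,0],[0,0,2,0,0,0],[0,0,3,0,0,0],[0,0,3,0,0,0]]'
```

```text
time_s: 11.92
tcp_pos: [0.4606, -0.1392, 0.0976]
eef_rot: [180.0, 0.1, -85.5]
contact_force: [-0.9, 7.3, 0.1]
gripper_width: 0.0321
gripper_force: 25.0
```

```bash
python3 -m pendant '[[-1,0,0,0,0,0],[-1.5,0,0,0,0,0],[-1.5,0,1.5,0,0,0],[-1.5,0,3,0,0,0],[-1.5,0,3,0,0,0]]'
```

```text
time_s: 12.55
tcp_pos: [0.4604, -0.1386, 0.0945]
eef_rot: [179.9, 0.0, -85.5]
contact_force: [0.6, 1.6, -2.7]
gripper_width: 0.0322
gripper_force: 25.0
```

Lateral force is nearly gone and it's sliding on. Down to home.

```bash
python3 -m pendant '[[-0.3,0,2,0.002,0,0],[-0.3,0,4,0.002,0,0],[-0.3,0,6,0.002,0,0],[-0.3,0,8,0.002,0,0],[-0.3,0,8,0.002,0,0]]'; python3 -m pendant '[[0,0,1,0,0,0],[0,0,2,0,0,0],[0,0,2,0,0,0]]'
```

```text
time_s: 13.18
tcp_pos: [0.4602, -0.1383, 0.0865]
eef_rot: [-180.0, -0.0, -85.5]
contact_force: [-0.5, -0.2, -1.5]
gripper_width: 0.0319
gripper_force: 25.0
time_s: 13.55
tcp_pos: [0.4603, -0.1384, 0.085]
eef_rot: [-179.9, -0.0, -85.5]
contact_force: [-1.0, -0.0, 2.8]
gripper_width: 0.0317
gripper_force: 25.0
```

```bash
python3 -m pendant '[[0,0,0.5,0,0,0],[0,0,1,0,0,0],[0,0,1,0,0,0],[0,0,1,0,0,0]]'; python3 - <<'E'
from h import *
a=shot('scene','s3');b=shot('top','t3')
B=cv2.resize(b[110:250,150:350],None,fx=3,fy=3,interpolation=2)
cv2.imwrite('pics/t3c.png',B)
E
```

```text
time_s: 14.05
tcp_pos: [0.4603, -0.1384, 0.0849]
eef_rot: [-179.9, -0.0, -85.5]
contact_force: [-5.5, 3.7, 16.1]
gripper_width: 0.032
gripper_force: 25.0
```

View pics/t3c.png

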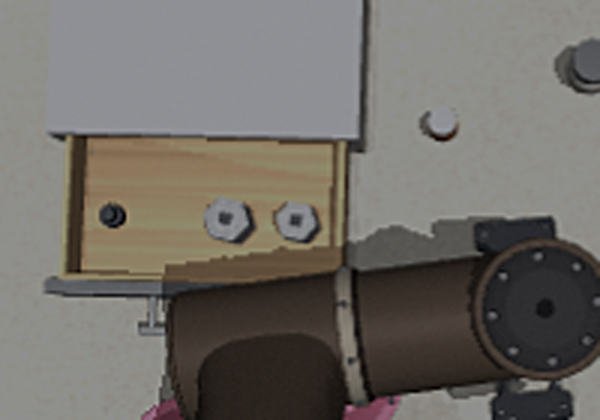

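The large (228,220) and middle (296,220) sockets still stand in the drawer. The small one is seated: TCP is at z = 0.085 as expected, with a firm stop of 16 N.

```bash
python3 -c "
from plant import r
print(r.close_job())"
```

```text
the job is handed in; nothing more can be done
None
```

The job is handed in with the small socket gripped at 25 N and seated fully home on the near nut (mount A, 21 mm), the drawer about 148 mm open, and the middle and large sockets upright in the drawer; no verdict was returned.

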